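# Start the cement activator

### The job

Start the sole-cement activator: push its tray with the cemented sole fully home, then switch the extraction fan on by pressing down the raised front end of the rocker, and only then press the long-cycle key, the one with two raised bars, until it latches down and the off key pops up. Do not touch the tacky sole or press the one-bar short-cycle key, and leave the things lying round the machine where they are; nothing has to be picked up.

Things in the scene. Friction and masses are not known exactly. Their poses are not given: they have to be found in the camera images.
- activator: low grey sheet-metal cement activator fixed to the bench, 185 deep (x) by 370 wide (y) by 102 mm high; origin at the centre of its underside; x points from its front (tray side, towards the robot) to its back, y to its left, z up. On its flat top, along x = 0, stand the fan rocker (y = +45) and three keys (y = -35, -80, -125 mm); nothing on it is higher than 120 mm
- tray (a joint): how far the tray is out of the machine, m: 0 = fully home, up to 0.10; it slides along the machine's x axis with about 2.5 N of friction, stays where it is left and stops hard at 0. It starts partly out
- tray_front (a point): middle of the front face of the black push rail on the tray's front plate, 42 mm above the bench; moves with the tray. The rail is 160 mm wide and 16 mm high and stands 14 mm ahead of the plate, which is 352 mm wide and reaches from 14 to 62 mm above the bench. With the tray home this face is 20 mm ahead of the machine's front (112 mm ahead of its origin)
- sole: brown leather outsole with tacky cement, 280x101x9 mm, lying crosswise in the tray behind its front plate, top 26 mm above the bench; origin at the centre of its underside; fixed to the tray. The fingers must not touch it
- fan_rocker (a joint): angle of the black rocker, rad: 0 = off (front end raised, rear half level), 0.42 = on (front half level, rear end raised). An over-centre spring holds it at either end and throws it over past the middle (0.21)
- rocker_press (a point): the point to press, on the raised front half of the rocker, 5 mm behind its front edge; moves with it. The rocker is 57 mm long (machine's x) and 30 mm wide, pivoted at its middle 105 mm above the bench; when off this point is about 118 mm above the bench, and pressing it straight down about 9 mm with some 5 N turns the rocker on
- off_key (a joint): travel of the plain key, nearest the rocker, m: 0 = up, about 0.007 = latched down, 0.010 = stop. It starts latched down. One latch bar inside serves all three keys: each stays down when pressed past 0.008 and let go, and pops up when another is pressed
- off_key_top (a point): centre of the top of the plain key, which is 40 mm (x) by 28 mm (y); 114 mm above the bench when up
- short_key (a joint): travel of the middle key, with one raised bar, m: 0 = up, about 0.007 = latched, 0.010 = stop; must not be pressed
- short_key_top (a point): centre of the top of the one-bar key, 40 mm (x) by 28 mm (y), 114 mm above the bench when up
- long_key (a joint): travel of the far key, with two raised bars, m: 0 = up, about 0.007 = latched, 0.010 = stop. It needs about 5 N and latches when pressed past 0.008. It starts up
- long_key_top (a point): centre of the top of the two-bar key, 40 mm (x) by 28 mm (y), 114 mm above the bench when up; the keys are 45 mm apart between centres
- roller: loose hand roller with a wooden handle, 25x154x24 mm, lying at the left of the machine; origin at the centre of its underside
- heel_lift: loose leather heel lift, 65x69x10 mm, lying in front of the machine at the left; origin at the centre of its underside
- tack_tin: loose round open tin of tacks, 68 mm across, 24 mm high, standing in front of the machine, left of the tray's middle; origin at the centre of its underside
- brush_top (a point): upper end of a big glue brush that stands fixed, leaning on a sole block to the right of the machine, 327 mm above the bench; from here it slopes down to the right onto the block (84 mm high, 312x144 mm, centre at x = 0.54, y = -0.34). An obstacle to keep the arm clear of; the other things near the machine are low

How it is judged:
On the way, in this order (a step that is already met when the one before it is completed fails the run):
1. the tray is pushed fully home (value of joint tray below 0.003 m), for 0.2 s.
2. the fan rocker is on (value of joint fan_rocker above 0.36 rad), for 0.2 s.
3. the long-cycle key is latched and the off key is up (value of joint long_key above 0.005 m and value of joint off_key below 0.002 m), for 0.2 s.
At the end, for the whole second after the job is handed in: the tray is home to within 3 mm, the fan rocker is on (above 0.36 rad), the long-cycle key is latched down (more than 5 mm) and the off key and the short-cycle key are up (within 2 mm) (all of step 3 and value of joint tray below 0.003 m and value of joint fan_rocker above 0.36 rad and value of joint short_key below 0.002 m); the robot touches nothing.
It fails at once if the fan is switched on before the tray is home (value of joint fan_rocker above 0.21 rad and value of joint tray above 0.006 m).
It fails at once if the long-cycle key is pressed in while the fan is off (value of joint long_key above 0.004 m and value of joint fan_rocker below 0.21 rad).
It fails at once if the short-cycle key is pressed in (value of joint short_key above 0.004 m).
It fails at once if the tacky sole is touched (contact force between sole and the arm above 0.5 N or contact force between sole and the fingers above 0.5 N).
It fails at once if a thing lying by the machine is moved or lifted (distance of any of roller, heel_lift, tack_tin from where it was at the start of the episode above 0.02 m).
It also fails if it takes over 54 s, if anything falls off the work surface, if the arm or the gripper's body presses on something with over 40 N, if the wrist force passes 120 N, or if a joint passes its speed limit or range.

### The arm

A 6-joint arm with a two-finger parallel gripper is mounted at the origin on a cart in front of the work surface, level with it; the furniture and walls round the work are solid. World frame = base frame: x ahead of the robot, y to its left, z up, the work surface at z = 0. Lengths are in m, angles in rad, forces in N, time in s.
With the tool pointing down it reaches from about 0.375 to 0.9 m from the base axis. Payload 3.1 kg.
Tool frame: the origin (TCP) lies on the centre line of the jaws, within the pads' length; the fingertips stand robot.nose_length ahead of it and the grasp point (between the pads) lies 6 mm ahead of it (robot.nose_length is the distance from the TCP to the fingertips, in m); z points along the fingers, y is the line along which they close (so a half turn about z gives the same grasp; the last joint's range is limited). The gripper opens to 87 mm and grips with 3 to 60 N. Pads are 19 mm wide; open, the fingers measure 117 mm over their backs; the gripper's body (75 mm by 190 mm) begins 51 mm behind the grasp point.
Start: joints at [1.044, 0.527, 1.433, -0, 1.181, -0.178], TCP at [0.214, 0.587, 0.248] pointing down, gripper open.
Joint ranges: [-3.08, 3.08], [-0.75, 2.2], [0.22, 2.44], [-1.43, 4.57], [0, 2.65], [-2.85, 2.85]. Speed limits (rad/s): [2.79, 2.79, 3.14, 3.14, 3.14, 3.14].

### API

Orientations are given as a unit quaternion [x, y, z, w].
In Python, from rig import robot gives the robot as it stands.
- The arm moves only by the shell command python3 -m crank 'ROWS' [FORCE]. ROWS is JSON, one flat list of numbers, 7 for each row, row after row: the shift along the tool's x, y, z in mm, then the turn, a rotation vector about the tool's x, y, z in degrees, then the closure in counts, from 0 (fully open) to 255 (shut). In form: [x, y, z, ax, ay, az, fingers, x, y, z, ax, ay, az, fingers, ...]. A call has exactly 5 rows; each row is the pose to reach, as a shift and turn from the pose commanded when the call began, along the tool's axes at that moment; what a row does not reach only later rows make up. A row lasts 1/12 s, in which the tool goes at most 41.7 mm and 7.16 degrees, less where a joint would pass 70% of its speed; a pose out of reach is approached as far as the arm can. A call with a gripper value outside its range is refused whole. The fingers move at their own pace and stop on an object; FORCE is the grip in N (left out, the last holds). Time passes only in rows, so rows that repeat a pose let the fingers close, or fill a call up. It gives the time, the measured TCP pose, the force, the opening and the grip force at its end, in the units of the state.
- robot.get_obs(): the state, without advancing time (a new reading comes with each control period).
- robot.camera(name): name is "scene" or "top" or "wrist"; returns a dict with "pixels" (480x640x3 uint8, red, green, blue), "intrinsics" (3x3 intrinsics, pixels), "extrinsics" (4x4, takes a point from camera to world coordinates); the wrist camera has in their place "mount" (4x4, takes a point from camera to tool coordinates, whose origin is the TCP and whose axes are the flange's). Camera axes: x right, y down, z forward; pixel columns grow to the right and rows downward; lengths in m; the calibration is good to about 2 mm. A picture is of the moment at which its call begins: read the wrist's pose just before it. There is no depth.
- robot.hand_in(): hands the job in; it is judged then, once.
The state is a dict: "time": time; "q": joint angles; "joint_velocities": joint speeds; "joint_torque": joint torques, N m; "position": TCP position; "tool_rot": TCP orientation; "ft_force": force on the tool from outside, world axes, zero at the start; "moment": the same for the moment, N m; "grip_width": finger opening in m; "grip_force": force on a finger pad.
Only numpy, scipy, OpenCV 4.12 (cv2) and the standard library are available. Lean on these libraries where they do the work, as an engineer would, in place of code of your own. Each camera call takes 0.05 s, during which the arm holds its last target. There are 200 camera calls.

## Working session

There is one attempt and no reset: what is moved stays moved. The work goes in short steps, Python scripts to look and compute and a shell command to move; the robot and the scene stay as the last step left them, time stands still between calls to the robot, and variables do not carry over. Pictures are saved under pics/ and viewed, at most 10 in all, crops included, and the job is handed in when it is done.

```bash
mkdir -p pics; ls
python3 - <<'E'
from rig import robot
import cv2,json
print(robot.get_obs(), robot.nose_length)
for n in("scene","top"):
    c=robot.camera(n); cv2.imwrite(f"pics/{n}0.png",c["pixels"][:,:,::-1]); print(c["intrinsics"],c["extrinsics"])
print(robot.camera("wrist")["mount"])
E
```

```text
pics
{'time': 0.0, 'q': array([ 1.04351127e+00,  5.28435212e-01,  1.43387652e+00, -2.22295138e-05,
        1.18142228e+00, -1.78476250e-01]), 'joint_velocities': array([ 0.00021453,  0.0003359 , -0.00088799, -0.00087713,  0.00058873,
        0.0006666 ]), 'joint_torque': array([-3.79056155e-04, -4.40035307e+01, -1.76590830e+01,  6.31433772e-02,
        5.81625151e-02, -1.66423329e-04]), 'position': array([0.21323078, 0.58678396, 0.24659881]), 'tool_rot': array([ 1.73517341e-01,  9.84830232e-01, -1.00825734e-03, -3.60384395e-04]), 'ft_force': array([ 0.18209083, -0.01209217, -0.08562139]), 'moment': array([ 0.05870185, -0.00794942, -0.07428488]), 'grip_force': 0.0, 'grip_width': 0.08711424322295237} 0.025
[[609.5024568    0.         320.10254143]
 [  0.         609.5024568  241.34884891]
 [  0.           0.           1.        ]] [[ 0.53768075 -0.48734542  0.68803623 -0.3433093 ]
 [-0.84290116 -0.33045687  0.4246362  -0.49350874]
 [ 0.0204218  -0.80826524 -0.58846431  0.95759495]
 [ 0.          0.          0.          1.        ]]
[[498.81268376   0.         319.12827564]
 [  0.         498.81268376 253.06260445]
 [  0.           0.           1.        ]] [[ 0.02811239 -0.98134581  0.19018439  0.32204889]
 [-0.99945701 -0.03086601 -0.01153147  0.05329231]
 [ 0.0171866  -0.18975694 -0.98168066  1.1780211 ]
 [ 0.          0.          0.          1.        ]]
[[ 7.81948104e-04 -9.64923712e-01 -2.62529272e-01  7.10223919e-02]
 [ 9.99999402e-01  5.53883977e-04  9.42720985e-04  8.52839458e-04]
 [-7.64243075e-04 -2.62529853e-01  9.64923568e-01 -1.38292460e-01]
 [ 0.00000000e+00  0.00000000e+00  0.00000000e+00  1.00000000e+00]]
```

View pics/top0.png

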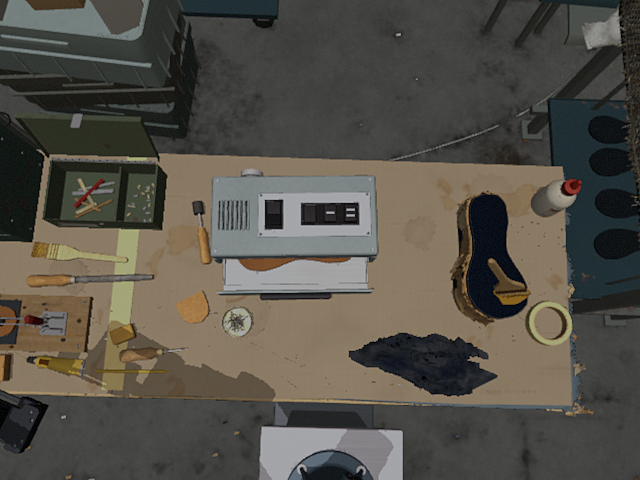

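View pics/scene0.png

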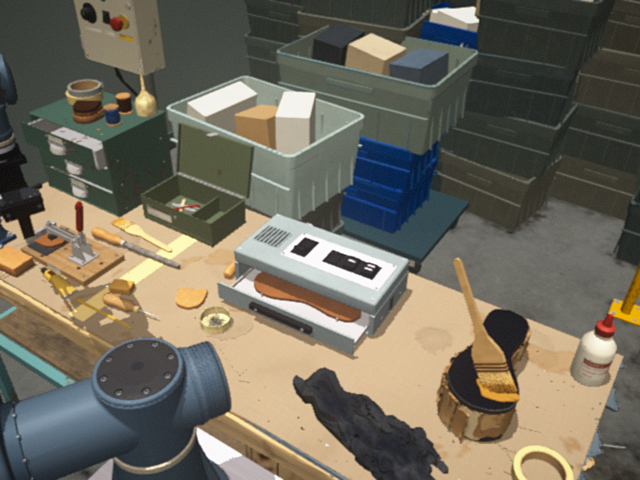

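The top picture shows the machine at about (213–377, 177–262), its rail at about (261–330, 296), the rocker at about (274, 214) and keys near 309, 331 and 350 on row 213. The tin (237, 321) and the heel lift (193, 306) are in front at the left. The scene view shows the brush top at about (459, 262).

```bash
cat > h.py <<'E'
import numpy as np,cv2
def ray(c,px,z):
    K,E=c["intrinsics"],c["extrinsics"]
    d=E[:3,:3]@np.linalg.solve(K,[px[0],px[1],1.]); o=E[:3,3]
    return o+d*(z-o[2])/d[2]
E
python3 - <<'E'
from rig import robot
import cv2,numpy as np
from h import *
c=robot.camera("top"); im=c["pixels"]; g=im.max(2)
x0,y0,x1,y1=205,170,385,305
cv2.imwrite("pics/crop0.png",cv2.resize(im[y0:y1,x0:x1,::-1],None,fx=4.4,fy=4.4,interpolation=cv2.INTER_CUBIC))
m=np.zeros_like(g); m[y0:y1,x0:x1]=(g[y0:y1,x0:x1]<62)*255
n,l,s,ce=cv2.connectedComponentsWithStats(m)
for i in range(1,n):
    if s[i,4]>60:
        r=cv2.minAreaRect(np.argwhere(l==i)[:,::-1].astype(np.float32)); z=.042 if ce[i][1]>280 else .108
        print(s[i],ce[i],r,ray(c,ce[i],z))
for nm,p in (("panel",(258,193)),("panel",(363,194)),):print(nm,ray(c,p,.102))
s=robot.camera("scene")
# brush top: triangulate on z=.327
print(ray(s,(459,262),.327), ray(c,(484,262),.327))
E
```

```text
[265 200  18  29 511] [273.39921722 214.08610568] ((273.5, 214.0), (28.0, 17.0), 90.0) [0.6140619  0.14445395 0.108     ]
[ 301  203   58   22 1163] [328.18228719 213.56491831] ((329.5, 213.5), (21.0, 57.0), 90.0) [0.61924633 0.0231423  0.108     ]
[213 255 163   8 340] [295.96176471 256.79705882] ((294.0159606933594, 258.3898620605469), (6.246528148651123, 162.009765625), 89.61802673339844) [0.51947025 0.09098127 0.108     ]
[220 292 151   8 527] [293.87286528 295.02466793] ((295.0339050292969, 295.53955078125), (6.466091632843018, 150.01332092285156), 89.23609924316406) [0.44288117 0.09479093 0.042     ]
panel [0.66346885 0.18169102 0.102     ]
panel [ 0.6690613  -0.05432241  0.102     ]
[ 0.47594759 -0.26512939  0.327     ] [ 0.48009972 -0.24425521  0.327     ]
```

View pics/crop0.png

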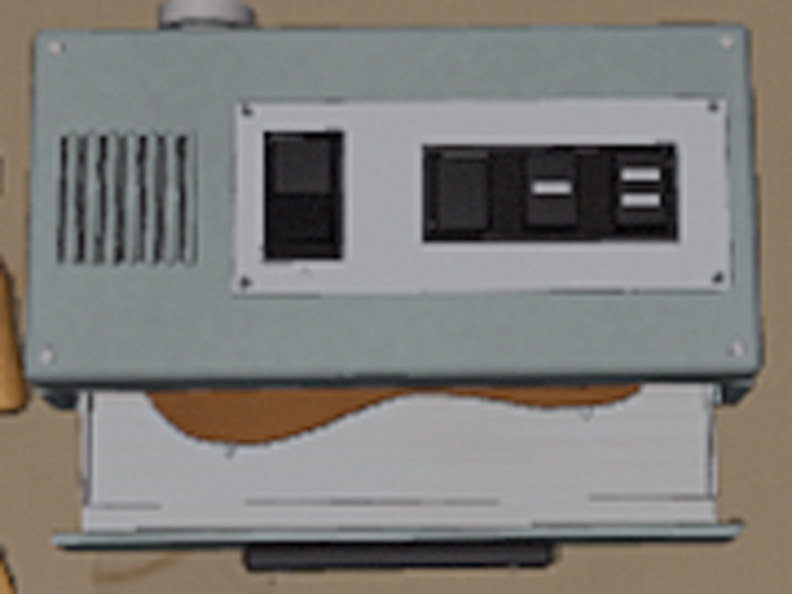

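The crop shows the rocker at crop (304, 195), the plain key at (464, 193), the one-bar key at (551, 188), the two-bar key at (640, 186), and the rail from 246 to 552 with its front edge near row 568.

Run:
```python
from rig import robot
from h import *
c=robot.camera("top")
R=lambda p,z:ray(c,(p[0]/4.4+205-.4,p[1]/4.4+170-.4),z)
P={}
for n,p,z in [("TL",(36,30),.102),("TR",(746,28),.102),("BR",(760,375),.102),("BL",(27,380),.102),("rocker",(304,195),.106),("off",(464,193),.107),("short",(551,188),.114),("long",(640,186),.114),("railL",(246,560),.05),("railR",(552,556),.05)]:
    P[n]=R(p,z)[:2]*1000; print(n,P[n].round(1))
pl=P["TL"]-P["TR"]; pb=P["BL"]-P["BR"]; print(np.linalg.norm(pl),np.linalg.norm(pb),np.degrees(np.arctan2(-pl[0],pl[1])),np.degrees(np.arctan2(-pb[0],pb[1])))
a=P["rocker"]-P["long"];print("yaw",np.degrees(np.arctan2(-a[0],a[1])),np.linalg.norm(a))
org=sum(P[k] for k in("TL","TR","BL","BR"))/4;print("org",org)
for yaw in (1.5,2.5):
    y=np.radians(yaw);X=np.array([np.cos(y),np.sin(y)]);Y=np.array([-np.sin(y),np.cos(y)])
    # origin from features
    for n,yy in (("rocker",45),("off",-35),("short",-80),("long",-125)): print(n,(P[n]-yy*Y).round(1))
    print("tray out",[(org-P[n])@X-112 for n in("railL","railR")])
```

```text
TL [699.  285.4]
TR [712.6 -79.2]
BR [530.6 -87.5]
BL [516.6 277.4]
rocker [615. 144.]
off [618.4  63.4]
short [620.5  19.7]
long [623.  -24.9]
railL [435.6 169.7]
railR [442.4  12.5]
364.85480812176723 365.1489381662398 2.133328241906809 2.1947460694635113
yaw 2.7193512218742697 169.12736398484967
org [614.69513502  99.05180764]
rocker [616.2  99. ]
off [617.5  98.4]
short [618.4  99.7]
long [619.8 100. ]
tray out [np.float64(65.19706789739473), np.float64(62.54764164701032)]
rocker [617.  99.]
off [616.9  98.3]
short [617.   99.7]
long [617.6  99.9]
tray out [np.float64(63.856148355561004), np.float64(63.9523821491735)]
```

```bash
cat > go.py <<'E'
# shift/turn (tool axes, mm/deg) to put fingertips at machine-frame x,y (mm) and height z, tool down, tool x = machine -X
import sys
from rig import robot
from h import *
from scipy.spatial.transform import Rotation as R
o=robot.get_obs(); Rt=R.from_quat(o["tool_rot"]); yaw=np.radians(2.4)
m=lambda x,y:np.array([616+x*np.cos(yaw)-y*np.sin(yaw),99+x*np.sin(yaw)+y*np.cos(yaw)])
M=R.from_euler("z",2.4,degrees=True)*R.from_matrix(np.diag([-1.,1,-1]))
p=o["position"]*1000; n=robot.nose_length*1000
l=M.inv().apply(0*p); d=(p[:2]-[616,99]); c,s=np.cos(yaw),np.sin(yaw)
print("t",o["time"],"tip machine",(d@[c,s]).round(1),(d@[-s,c]).round(1),(p[2]-n).round(1),"F",o["ft_force"].round(1))
for a in sys.argv[1:]:
    x,y,z=map(float,a.split(",")); t=np.r_[m(x,y),z+n]
    print(a,"shift",Rt.inv().apply(t-p).round(1),"turn",np.degrees((Rt.inv()*M).as_rotvec()).round(1))
E
python3 go.py -- 2>/dev/null || true; python3 go.py -210,0,180 -210,0,41
python3 - <<'E'
from rig import robot
from h import *
c=robot.camera("top")
print(ray(c,(237,321),.024),ray(c,(193,306),.01))
E
```

```text
t 0.3 tip machine -381.7 504.6 222.2 F [ 0.3 -0.7  0.6]
t 0.3 tip machine -381.7 504.6 222.2 F [ 0.3 -0.7  0.6]
-210,0,180 shift [-351.  -401.2   42.5] turn [ -0.   -0.  -22.4]
-210,0,41 shift [-351.  -401.1  181.5] turn [ -0.   -0.  -22.4]
[0.3813267  0.22327673 0.024     ] [0.41367464 0.32947654 0.01      ]
```

```bash
python3 -m crank '[-23,-27,3,0,0,-4.5,120, -47,-54,6,0,0,-9,255, -70,-80,8,0,0,-13.5,255, -94,-107,11,0,0,-18,255, -117,-134,14,0,0,-22.4,255]'; python3 go.py -210,0,180
```

```text
time: 0.77
position: [0.2781, 0.4201, 0.2336]
tool_rot: [-0.023, 1.0, 0.0, 0.0]
ft_force: [1.3, -0.2, -1.0]
grip_width: 0.0616
grip_force: 0.0
t 0.7667 tip machine -324.2 335.0 208.6 F [ 1.3 -0.2 -1. ]
-210,0,180 shift [-112.5 -335.5   28.6] turn [0.  0.  0.3]
```

```bash
python3 -m crank '[-11,-33,3,0,0,0,255, -22,-67,6,0,0,0,255, -34,-100,9,0,0,0,255, -45,-133,11,0,0,0,255, -56,-165,14,0,0,0,255]'; python3 -m crank '[-11,-33,3,0,0,0,255, -22,-67,6,0,0,0,255, -34,-100,9,0,0,0,255, -50,-145,14,0,0,0,255, -50,-145,14,0,0,0,255]'; python3 go.py -210,0,41
```

```text
time: 1.18
position: [0.3411, 0.2575, 0.2198]
tool_rot: [-0.021, 1.0, 0.0, 0.001]
ft_force: [0.5, -0.5, 0.2]
grip_width: 0.0285
grip_force: 0.0
time: 1.6
position: [0.4002, 0.1115, 0.2056]
tool_rot: [-0.018, 1.0, -0.001, 0.002]
ft_force: [-0.2, 0.6, 0.6]
grip_width: 0.001
grip_force: 0.0
t 1.6 tip machine -215.1 21.5 180.6 F [-0.2  0.6  0.6]
-210,0,41 shift [ -4.7 -21.2 139.7] turn [-0.1  0.2 -0.3]
```

```bash
python3 -m crank '[-2,-20,20,0,0,0,255, -4,-20,50,0,0,0,255, -4,-20,80,0,0,0,255, -4,-20,110,0,0,0,255, -4,-20,110,0,0,0,255]'; python3 go.py -210,0,41;python3 - <<'E'
from rig import robot
import cv2
c=robot.camera("scene"); cv2.imwrite("pics/s1.png",cv2.resize(c["pixels"][200:400,180:440,::-1],None,fx=3,fy=3))
E
```

```text
time: 2.02
position: [0.3989, 0.0964, 0.0914]
tool_rot: [-0.021, 1.0, 0.0, -0.005]
ft_force: [-0.6, 0.6, -0.7]
grip_width: 0.0005
grip_force: 0.0
t 2.0167 tip machine -217.0 6.5 66.4 F [-0.6  0.6 -0.7]
-210,0,41 shift [-7.3 -6.5 25.4] turn [ 0.1 -0.6 -0. ]
```

View pics/s1.png

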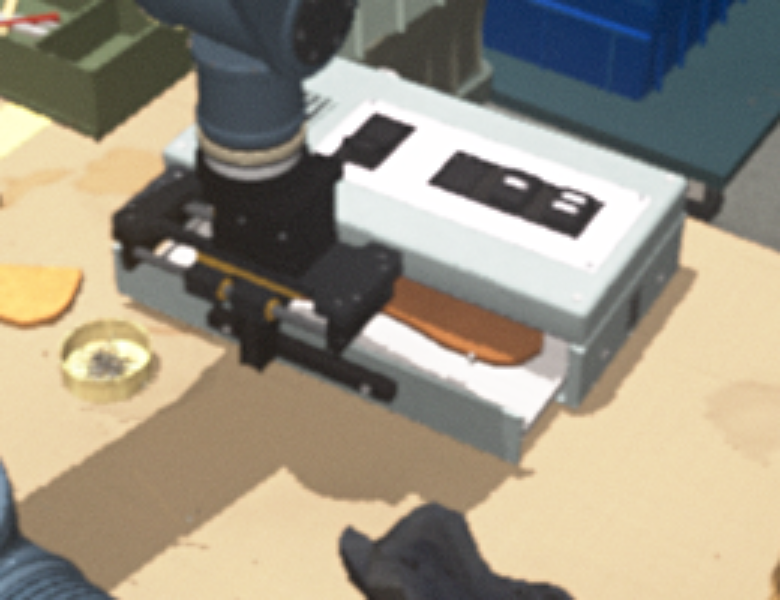

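The closed fingers (crop about (255, 350)) are ahead of the rail and above it, and the tin and heel lift are untouched. Next I lower to rail height and push.

```bash
python3 -m crank '[0,-6,12,0,0,0,255, 0,-6,24,0,0,0,255, 0,-6,24,0,0,0,255, 0,-6,24,0,0,0,255, -5,-6,24,0,0,0,255]'; python3 go.py -210,0,41 -121.5,0,41
```

```text
time: 2.48
position: [0.4063, 0.091, 0.073]
tool_rot: [-0.021, 1.0, -0.0, 0.0]
ft_force: [0.6, -0.1, 0.7]
grip_width: 0.0007
grip_force: 0.0
t 2.4833 tip machine -209.8 0.7 48.0 F [ 0.6 -0.1  0.7]
-210,0,41 shift [ 0.2 -0.7  7. ] turn [-0.  0.  0.]
-121.5,0,41 shift [-88.3  -0.8   7.1] turn [-0.  0.  0.]
```

```bash
python3 -m crank '[0,0,7,0,0,0,255, -10,0,7,0,0,0,255, -20,0,7,0,0,0,255, -32,0,7,0,0,0,255, -44,0,7,0,0,0,255]'; python3 go.py -121.5,0,41; python3 -m crank '[-8,0,0,0,0,0,255, -16,0,0,0,0,0,255, -24,0,0,0,0,0,255, -30,0,0,0,0,0,255, -34,0,0,0,0,0,255]'; python3 go.py -121.5,0,41
```

```text
time: 2.9
position: [0.4498, 0.0927, 0.0646]
tool_rot: [-0.021, 1.0, 0.0, -0.002]
ft_force: [-2.8, 0.1, 1.7]
grip_width: 0.0002
grip_force: 1.7
t 2.9 tip machine -166.3 0.7 39.6 F [-2.8  0.1  1.7]
-121.5,0,41 shift [-44.8  -0.7  -1.6] turn [ 0.  -0.3  0. ]
time: 3.32
position: [0.4855, 0.094, 0.0645]
tool_rot: [-0.021, 1.0, 0.0, 0.0]
ft_force: [-2.8, 0.9, 1.1]
grip_width: 0.0001
grip_force: 1.3
t 3.3167 tip machine -130.6 0.5 39.5 F [-2.8  0.9  1.1]
-121.5,0,41 shift [-9.1 -0.5 -1.5] turn [0. 0. 0.]
```

Friction force matches the tray; continuing to the stop, 2 mm higher for the gripper body's sake.

```bash
python3 -m crank '[-2,0,-2,0,0,0,255, -4,0,-2,0,0,0,255, -6,0,-2,0,0,0,255, -7,0,-2,0,0,0,255, -7,0,-2,0,0,0,255]'; python3 go.py; python3 -m crank '[-1,0,0,0,0,0,255, -2,0,0,0,0,0,255, -3,0,0,0,0,0,255, -4,0,0,0,0,0,255, -4,0,0,0,0,0,255]'; python3 go.py
```

```text
time: 3.73
position: [0.4919, 0.0941, 0.0665]
tool_rot: [-0.021, 1.0, -0.0, 0.0]
ft_force: [-1.8, -0.3, -0.4]
grip_width: 0.0002
grip_force: 0.9
t 3.7333 tip machine -124.2 0.3 41.5 F [-1.8 -0.3 -0.4]
time: 4.15
position: [0.4939, 0.0942, 0.0665]
tool_rot: [-0.021, 1.0, -0.0, -0.002]
ft_force: [-5.7, -1.6, 2.9]
grip_width: 0.0008
grip_force: 2.7
t 4.15 tip machine -122.1 0.3 41.5 F [-5.7 -1.6  2.9]
```

```bash
python3 -m crank '[-1,0,0,0,0,0,255, -2,0,0,0,0,0,255, -3,0,0,0,0,0,255, -4,0,0,0,0,0,255, -4,0,0,0,0,0,255]'; python3 go.py
```

```text
time: 4.57
position: [0.4942, 0.0943, 0.0664]
tool_rot: [-0.022, 1.0, -0.0, -0.006]
ft_force: [-10.8, -2.9, 7.6]
grip_width: 0.0007
grip_force: 5.4
t 4.5667 tip machine -121.9 0.4 41.4 F [-10.8  -2.9   7.6]
```

Hard stop at the predicted place (-121.9 against -121.5). Back off, rise and look.

```bash
python3 -m crank '[15,0,0,0,0,0,255, 35,0,0,0,0,0,255, 50,0,0,0,0,0,255, 50,0,-35,0,0,0,255, 50,0,-75,0,0,0,255]'; python3 -m crank '[0,0,-30,0,0,0,255, 0,0,-60,0,0,0,255, 0,20,-60,0,0,0,255, 0,45,-60,0,0,0,255, 0,45,-60,0,0,0,255]'; python3 go.py -25,45,135
python3 - <<'E'
from rig import robot
import cv2
c=robot.camera("top"); cv2.imwrite("pics/t2.png",cv2.resize(c["pixels"][160:340,170:390,::-1],None,fx=3,fy=3))
E
```

```text
time: 4.98
position: [0.4486, 0.0923, 0.1403]
tool_rot: [-0.021, 1.0, 0.0, -0.002]
ft_force: [1.4, 0.2, -0.2]
grip_width: 0.0006
grip_force: 0.0
time: 5.4
position: [0.45, 0.14, 0.2033]
tool_rot: [-0.022, 1.0, 0.001, 0.004]
ft_force: [0.4, -0.2, -0.1]
grip_width: 0.0004
grip_force: 0.0
t 5.4 tip machine -164.1 47.9 178.3 F [ 0.4 -0.2 -0.1]
-25,45,135 shift [-138.8   -3.3   44.4] turn [0.1 0.4 0.1]
```

View pics/t2.png

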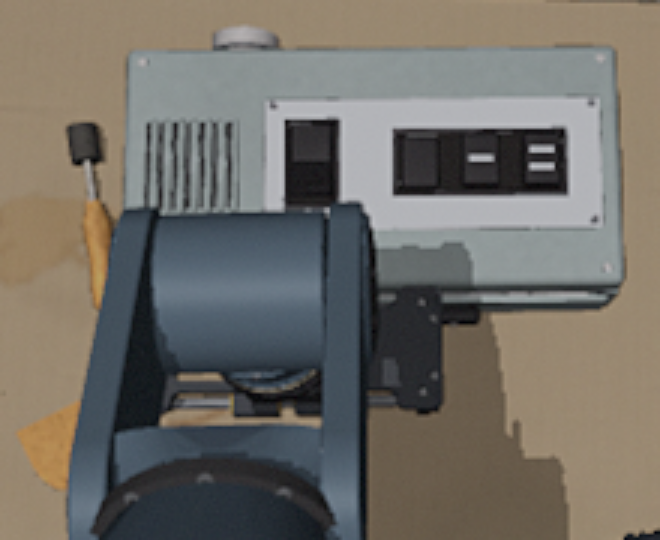

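The tray plate is now tucked against the machine front (crop about (560, 297)), with the rail end just ahead of it. The rocker at (311, 162) and the keys are clear. Moving over the rocker's front half.

```bash
python3 -m crank '[-30,-2,0,0,0,0,255, -65,-3,0,0,0,0,255, -100,-3,10,0,0,0,255, -125,-3,25,0,0,0,255, -139,-3,40,0,0,0,255]'; python3 -m crank '[0,0,0,0,0,0,255, 0,0,0,0,0,0,255, 0,0,0,0,0,0,255, 0,0,0,0,0,0,255, 0,0,0,0,0,0,255]'; python3 go.py -25,45,121 -25,45,107
```

```text
time: 5.87
position: [0.5924, 0.1391, 0.1616]
tool_rot: [-0.021, 1.0, -0.0, 0.004]
ft_force: [0.4, -0.9, 0.0]
grip_width: 0.0006
grip_force: 0.0
time: 6.28
position: [0.5864, 0.1401, 0.1625]
tool_rot: [-0.021, 1.0, -0.0, 0.0]
ft_force: [-0.8, 0.2, -0.1]
grip_width: 0.0006
grip_force: 0.0
t 6.2833 tip machine -27.9 42.3 137.5 F [-0.8  0.2 -0.1]
-25,45,121 shift [-2.9  2.7 16.5] turn [-0.   0.1  0. ]
-25,45,107 shift [-2.9  2.7 30.5] turn [-0.   0.1  0. ]
```

```bash
python3 -m crank '[-3,3,7,0,0,0,255, -3,3,14,0,0,0,255, -3,3,18,0,0,0,255, -3,3,21,0,0,0,255, -3,3,24,0,0,0,255]'; python3 go.py;  python3 -m crank '[0,0,2,0,0,0,255, 0,0,4,0,0,0,255, 0,0,6,0,0,0,255, 0,0,7,0,0,0,255, 0,0,7,0,0,0,255]'; python3 go.py
```

```text
time: 6.7
position: [0.5892, 0.1434, 0.1369]
tool_rot: [-0.021, 1.0, -0.0, -0.001]
ft_force: [-0.5, 0.4, -0.8]
grip_width: 0.001
grip_force: 0.2
t 6.7 tip machine -24.9 45.5 111.9 F [-0.5  0.4 -0.8]
time: 7.12
position: [0.5897, 0.1434, 0.1342]
tool_rot: [-0.021, 1.0, -0.0, 0.0]
ft_force: [-6.4, -0.5, 20.3]
grip_width: 0.0003
grip_force: 10.3
t 7.1167 tip machine -24.5 45.4 109.2 F [-6.4 -0.5 20.3]
```

```bash
python3 -m crank '[0,0,-15,0,0,0,255, 0,0,-35,0,0,0,255, 0,-30,-40,0,0,0,255, 0,-65,-40,0,0,0,255, 0,-100,-40,0,0,0,255]'; python3 -m crank '[0,-30,0,0,0,0,255, 0,-70,0,0,0,0,255, 0,-70,0,0,0,0,255, 0,-70,0,0,0,0,255, 0,-70,0,0,0,0,255]'; python3 go.py 0,-125,120
python3 - <<'E'
from rig import robot
import cv2
c=robot.camera("scene"); cv2.imwrite("pics/s3.png",cv2.resize(c["pixels"][200:400,180:440,::-1],None,fx=3,fy=3))
c=robot.camera("top"); cv2.imwrite("pics/t3.png",cv2.resize(c["pixels"][160:340,170:390,::-1],None,fx=3,fy=3))
E
```

```text
time: 7.53
position: [0.5946, 0.043, 0.1715]
tool_rot: [-0.022, 1.0, -0.0, 0.001]
ft_force: [0.7, -1.5, -0.4]
grip_width: 0.0001
grip_force: 0.0
time: 7.95
position: [0.5967, -0.0265, 0.1704]
tool_rot: [-0.02, 1.0, 0.0, -0.0]
ft_force: [0.1, 0.6, -0.2]
grip_width: 0.0002
grip_force: 0.0
t 7.95 tip machine -24.5 -124.6 145.4 F [ 0.1  0.6 -0.2]
0,-125,120 shift [-24.5  -0.4  25.4] turn [ 0.  -0.  -0.1]
```

View pics/s3.png

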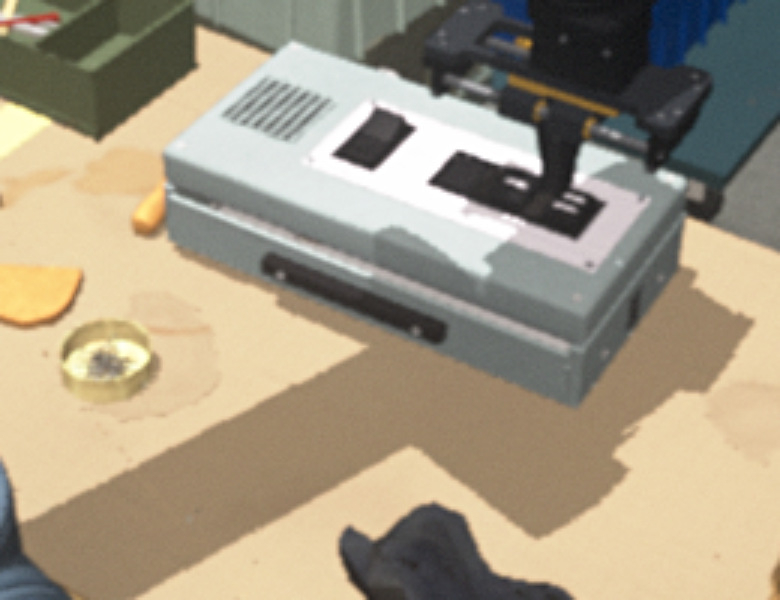

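View pics/t3.png

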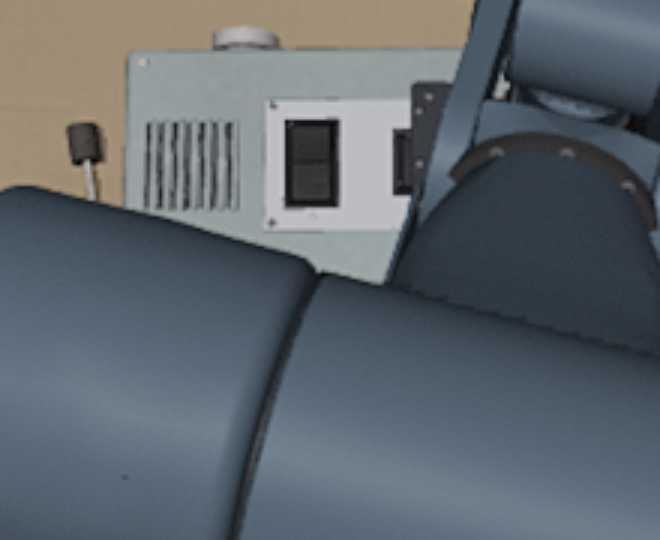

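The tray is home (rail at crop (355, 300)), and the rocker now stands with its rear end raised (scene crop (390, 122)). The fingers hang above the two-bar key. Pressing it.

```bash
python3 -m crank '[-12,0,0,0,0,0,255, -24,0,5,0,0,0,255, -24,0,10,0,0,0,255, -24,0,18,0,0,0,255, -24,0,25,0,0,0,255]'; python3 go.py 0,-125,105;  python3 -m crank '[0,0,4,0,0,0,255, 0,0,8,0,0,0,255, 0,0,11,0,0,0,255, 0,0,14,0,0,0,255, 0,0,15,0,0,0,255]'; python3 go.py 0,-125,104
```

```text
time: 8.47
position: [0.6197, -0.0243, 0.1445]
tool_rot: [-0.022, 1.0, 0.0, -0.001]
ft_force: [0.9, 0.0, -0.4]
grip_width: 0.0004
grip_force: 0.0
t 8.4667 tip machine -1.4 -123.3 119.5 F [ 0.9  0.  -0.4]
0,-125,105 shift [-1.4 -1.7 14.5] turn [ 0.  -0.1  0.1]
time: 8.88
position: [0.6204, -0.0254, 0.1302]
tool_rot: [-0.021, 1.0, 0.0, -0.0]
ft_force: [-1.2, 0.6, 1.8]
grip_width: 0.0002
grip_force: 1.1
t 8.8833 tip machine -0.8 -124.5 105.2 F [-1.2  0.6  1.8]
0,-125,104 shift [-0.8 -0.5  1.2] turn [ 0.  -0.1  0. ]
```

```bash
python3 -m crank '[0,0,1,0,0,0,255, 0,0,2,0,0,0,255, 0,0,3,0,0,0,255, 0,0,4,0,0,0,255, 0,0,4,0,0,0,255]'; python3 go.py
```

```text
time: 9.3
position: [0.6206, -0.0255, 0.1296]
tool_rot: [-0.021, 1.0, -0.0, 0.0]
ft_force: [-6.5, 1.7, 16.1]
grip_width: 0.0007
grip_force: 8.4
t 9.3 tip machine -0.6 -124.6 104.6 F [-6.5  1.7 16.1]
```

At the stop (16 N). Rising, moving aside and checking.

```bash
python3 -m crank '[0,0,-15,0,0,0,255, 0,0,-40,0,0,0,255, 0,0,-75,0,0,0,255, 0,0,-110,0,0,0,255, 0,0,-140,0,0,0,255]'; python3 -m crank '[30,0,0,0,0,0,255, 65,0,0,0,0,0,255, 100,0,0,0,0,0,255, 130,0,0,0,0,0,255, 150,0,0,0,0,0,255]';python3 -m crank '[0,30,0,0,0,0,255, 0,65,0,0,0,0,255, 0,100,0,0,0,0,255, 0,130,0,0,0,0,255, 0,130,0,0,0,0,255]'; python3 go.py
python3 - <<'E'
from rig import robot
import cv2
c=robot.camera("scene"); cv2.imwrite("pics/s4.png",cv2.resize(c["pixels"][200:340,220:430,::-1],None,fx=3.7,fy=3.7))
c=robot.camera("top"); cv2.imwrite("pics/t4.png",cv2.resize(c["pixels"][160:340,170:390,::-1],None,fx=3,fy=3))
E
```

```text
time: 9.72
position: [0.6216, -0.0259, 0.2689]
tool_rot: [-0.021, 1.0, -0.0, 0.001]
ft_force: [0.7, 0.5, 0.8]
grip_width: 0.0005
grip_force: 0.0
time: 10.13
position: [0.4679, -0.0316, 0.2665]
tool_rot: [-0.021, 1.0, -0.0, -0.001]
ft_force: [0.2, -0.3, -0.0]
grip_width: 0.0002
grip_force: 0.0
time: 10.55
position: [0.465, 0.102, 0.2669]
tool_rot: [-0.023, 1.0, 0.001, 0.001]
ft_force: [1.0, 0.2, -0.4]
grip_width: 0.0006
grip_force: 0.0
t 10.55 tip machine -150.7 9.4 241.9 F [ 1.   0.2 -0.4]
```

View pics/s4.png

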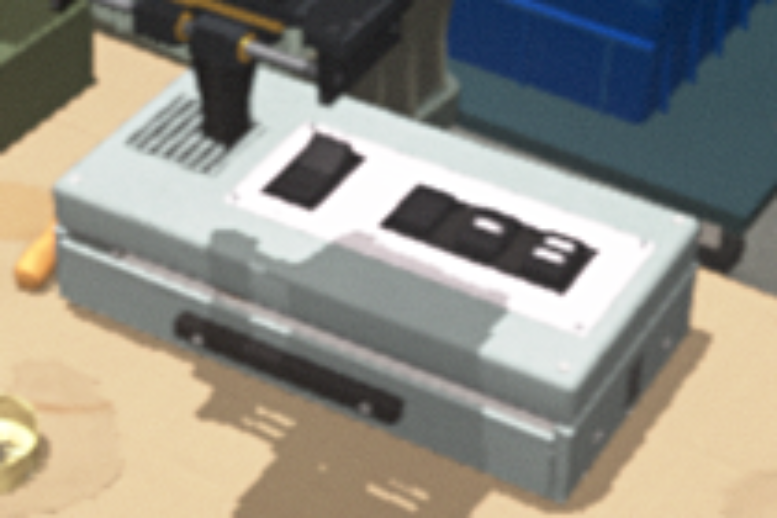

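View pics/t4.png

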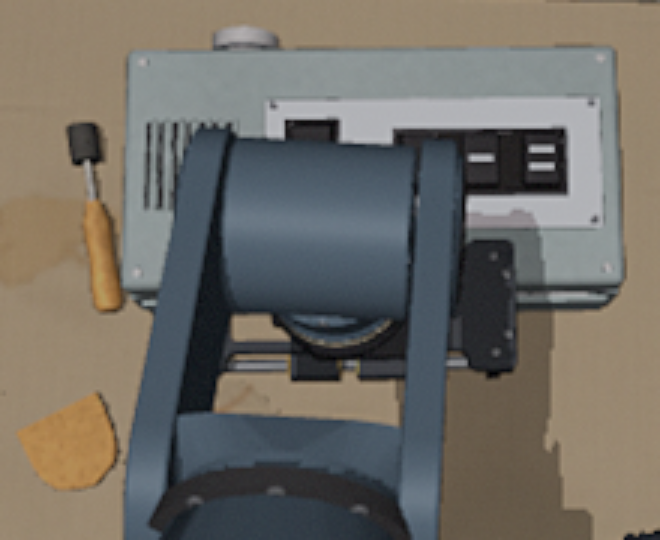

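The rocker is on and the tray home in both views, and the off key's edge looks raised at about (430, 188). I'll check the keys' heights numerically by how far the bars moved from the first picture.

Run:
```python
from rig import robot
import cv2,numpy as np
a=cv2.imread("pics/scene0.png"); b=robot.camera("scene")["pixels"][:,:,::-1]
for n,im in(("before",a),("now",b)):
    g=np.zeros((480,640),np.uint8); g[250:282,323:384]=(im[250:282,323:384].min(2)>130)*255
    k,l,s,c=cv2.connectedComponentsWithStats(g)
    print(n,[(s[i,4],c[i].round(1).tolist()) for i in range(1,k) if 4<s[i,4]<80])
w=[cv2.resize(np.ascontiguousarray(i[235:290,315:390]),None,fx=5,fy=5,interpolation=cv2.INTER_CUBIC) for i in(a,b)]
cv2.imwrite("pics/cmp.png",np.hstack(w))
```

```text
before [(np.int32(51), [325.7, 253.0]), (np.int32(16), [351.2, 260.4]), (np.int32(18), [371.0, 265.5]), (np.int32(19), [367.8, 268.5])]
now [(np.int32(51), [325.7, 253.0]), (np.int32(23), [351.5, 260.4]), (np.int32(20), [370.6, 265.4]), (np.int32(21), [367.7, 268.6])]
```

View pics/cmp.png

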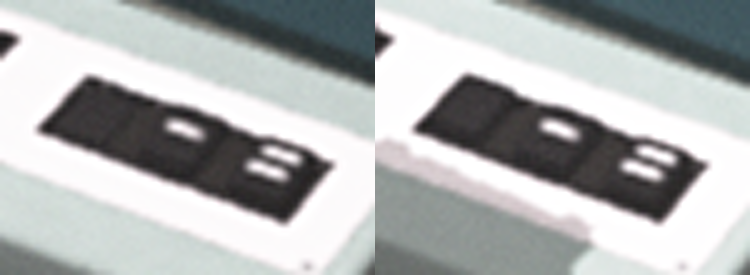

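The long key's bars have not moved between the two halves (bars near (262–283, 155–172) in each), so it may not have latched. I'll check with numbers: column profiles across each key, before and now, plus the top view.

Run:
```python
from rig import robot
import cv2,numpy as np
a=cv2.imread("pics/scene0.png").sum(2).astype(int); s=robot.camera("scene"); b=s["pixels"].sum(2).astype(int)
def proj(x,y,z):
    yw=np.radians(2.4); w=np.array([.616+x*np.cos(yw)-y*np.sin(yw),.099+x*np.sin(yw)+y*np.cos(yw),z,1])
    p=np.linalg.inv(s["extrinsics"])@w; p=s["intrinsics"]@p[:3]; return (p[:2]/p[2]).round(1)
for n,y in(("off",-.035),("short",-.08),("long",-.125)):
    print(n,"up",proj(0,y,.114),"down",proj(0,y,.107),"rear up",proj(.02,y,.114),"rear down",proj(.02,y,.107))
    c=int(proj(.02,y,.114)[0]); r=int(proj(.02,y,.114)[1])
    for d in(-4,0,3): print(c+d,r-6,"b",a[r-6:r+14,c+d],"\n          n",b[r-6:r+14,c+d])
```

```text
off up [333.  254.2] down [332.9 256.6] rear up [337.2 249.7] rear down [337.1 252.1]
333 243 b [714 757 756 756 757 764 735 377 125 150 169 157 177 162 172 178 177 169
 174 161] 
          n [740 763 763 762 765 765 627 244 139 159 181 175 178 187 176 187 185 178
 152 121]
337 243 b [637 696 752 759 756 758 765 765 497 189 145 163 166 168 179 164 183 172
 151 161] 
          n [675 726 762 763 762 765 765 679 289 152 176 177 172 180 179 173 143 145
 143 156]
340 243 b [622 624 677 739 759 756 758 765 765 613 281 144 157 161 161 154 151 158
 176 169] 
          n [670 673 707 755 764 763 765 765 675 283 155 160 170 153 143 150 155 184
 191 196]
short up [350.4 260.5] down [350.2 263. ] rear up [354.4 255.9] rear down [354.3 258.4]
350 249 b [717 757 758 758 764 765 637 262 120 253 570 760 471 174 149 167 179 168
 146 147] 
          n [740 764 763 762 765 765 692 305 131 266 621 765 511 176 166 191 194 182
 157 139]
354 249 b [626 677 736 758 758 764 765 606 253 127 178 391 591 486 245 155 146 150
 135 128] 
          n [672 702 756 764 764 765 765 669 283 132 190 427 646 524 257 173
[... 161 characters left out ...]
 367 141 149 167 154 139 128 135 149
 171 183]
long up [368.2 267. ] down [368.  269.5] rear up [372.2 262.3] rear down [372.  264.8]
368 256 b [742 758 757 757 765 764 430 232 521 642 336 342 643 677 365 146 166 150
 139 133] 
          n [756 764 762 763 765 765 468 263 575 698 373 379 696 738 395 160 182 167
 148 134]
372 256 b [626 702 756 758 759 765 758 449 238 556 750 451 215 346 374 216 135 142
 132 111] 
          n [673 729 764 764 764 765 765 486 257 608 765 505 239 377 405 239 157 152
 139 132]
375 256 b [623 640 713 757 757 756 765 758 452 201 308 277 166 127 125 117 121 124
 205 395] 
          n [674 684 736 763 763 763 765 765 504 221 328 290 189 146 130 121 141 139
 235 430]
```

The off key's outline has risen about 1 px, so it popped up, while the long key's bars stayed at the "up" position: the key was pressed but not quite past its latch. The 30 mm closed fingers are wider than the 28 mm key, so they probably landed on the surround. I'll turn the gripper a quarter turn (19 mm across the key) and press again.

```bash
python3 -c "
from rig import robot;print(robot.get_obs()['q'].round(2))"
python3 -m crank '[0,-5,0,0,0,6.5,255, 0,-10,0,0,0,13,255, 0,-20,0,0,0,19.5,255, 0,-30,0,0,0,26,255, 0,-40,0,0,0,32.5,255]'
python3 -m crank '[0,0,0,0,0,6.5,255, 0,0,0,0,0,13,255, 0,0,0,0,0,19.5,255, 0,0,0,0,0,26,255, 0,0,0,0,0,32.5,255]'
python3 -m crank '[0,0,0,0,0,6.5,255, 0,0,0,0,0,13,255, 0,0,0,0,0,19.5,255, 0,0,0,0,0,25,255, 0,0,0,0,0,25,255]'
sed -i 's/"z",2.4,/"z",2.4-90,/' go.py; python3 go.py 0,-125,145;python3 -c "
from rig import robot;print(robot.get_obs()['q'].round(2))"
```

```text
[-0.03  0.3   1.77 -0.    1.07 -1.64]
time: 11.17
position: [0.4675, 0.0562, 0.2665]
tool_rot: [0.263, 0.965, -0.0, 0.0]
ft_force: [0.9, 0.4, 0.1]
grip_width: 0.0005
grip_force: 0.0
time: 11.58
position: [0.4676, 0.0564, 0.2665]
tool_rot: [0.523, 0.852, -0.0, 0.0]
ft_force: [-0.9, 0.0, -0.3]
grip_width: 0.0002
grip_force: 0.0
time: 12.0
position: [0.4676, 0.0566, 0.2665]
tool_rot: [0.693, 0.72, -0.0, 0.0]
ft_force: [0.9, 0.2, -0.9]
grip_width: 0.0006
grip_force: 0.0
t 12.0 tip machine -150.1 -36.2 241.5 F [ 0.9  0.2 -0.9]
0,-125,145 shift [-88.2 150.4  96.6] turn [ 0.   0.  -0.2]
[-0.12  0.29  1.78 -0.    1.06 -0.16]
```

```bash
python3 -m crank '[-18,30,0,0,0,0,255, -36,60,10,0,0,0,255, -54,92,30,0,0,0,255, -72,123,60,0,0,0,255, -88,150,90,0,0,0,255]'; python3 -m crank '[0,0,0,0,0,0,255, 0,0,0,0,0,0,255, 0,0,0,0,0,0,255, 0,0,0,0,0,0,255, 0,0,0,0,0,0,255]'; python3 go.py 0,-125,120
```

```text
time: 12.42
position: [0.619, -0.0237, 0.1813]
tool_rot: [0.692, 0.722, 0.001, 0.002]
ft_force: [0.1, -0.2, 0.3]
grip_width: 0.0006
grip_force: 0.0
time: 12.83
position: [0.6162, -0.0208, 0.1837]
tool_rot: [0.692, 0.722, 0.001, 0.001]
ft_force: [0.4, 0.4, -0.1]
grip_width: 0.0004
grip_force: 0.0
t 12.8333 tip machine -4.8 -119.7 158.7 F [ 0.4  0.4 -0.1]
0,-125,120 shift [-5.3  4.7 38.7] turn [0.2 0.  0.1]
```

```bash
python3 -m crank '[-3,3,10,0,0,0,255, -5,5,20,0,0,0,255, -5,5,30,0,0,0,255, -5,5,37,0,0,0,255, -5,5,37,0,0,0,255]'; python3 go.py; for i in 1; do python3 -m crank '[0,0,2,0,0,0,255, 0,0,4,0,0,0,255, 0,0,6,0,0,0,255, 0,0,9,0,0,0,255, 0,0,9,0,0,0,255]'; done; python3 go.py
```

```text
time: 13.25
position: [0.6198, -0.0255, 0.1419]
tool_rot: [0.692, 0.722, -0.001, -0.002]
ft_force: [-0.5, 0.1, 0.3]
grip_width: 0.0001
grip_force: 0.0
t 13.25 tip machine -1.4 -124.6 116.9 F [-0.5  0.1  0.3]
time: 13.67
position: [0.6216, -0.0259, 0.1354]
tool_rot: [0.692, 0.722, 0.0, 0.0]
ft_force: [0.3, 0.6, -0.1]
grip_width: 0.0009
grip_force: 0.0
t 13.6667 tip machine 0.4 -125.0 110.4 F [ 0.3  0.6 -0.1]
```

No force at 110.4 mm, where an unlatched key would already be pressed. Touching a little lower to settle it.

```bash
for i in 1; do python3 -m crank '[0,0,0.5,0,0,0,255, 0,0,1,0,0,0,255, 0,0,1.5,0,0,0,255, 0,0,1.5,0,0,0,255, 0,0,1.5,0,0,0,255]';  python3 go.py; done; python3 -m crank '[0,0,0.5,0,0,0,255, 0,0,1,0,0,0,255, 0,0,1.5,0,0,0,255, 0,0,1.5,0,0,0,255, 0,0,1.5,0,0,0,255]';  python3 go.py
```

```text
time: 14.08
position: [0.6215, -0.0259, 0.1337]
tool_rot: [0.692, 0.722, -0.0, -0.0]
ft_force: [0.0, -0.2, -0.2]
grip_width: 0.0007
grip_force: 0.0
t 14.0833 tip machine 0.3 -125.0 108.7 F [ 0.  -0.2 -0.2]
time: 14.5
position: [0.6215, -0.0259, 0.1323]
tool_rot: [0.692, 0.722, -0.0, -0.0]
ft_force: [-0.5, -0.7, 0.5]
grip_width: 0.0006
grip_force: 0.1
t 14.5 tip machine 0.2 -125.0 107.3 F [-0.5 -0.7  0.5]
```

```bash
C='from rig import robot'; python3 -m crank '[0,0,0.5,0,0,0,255, 0,0,1,0,0,0,255, 0,0,1.5,0,0,0,255, 0,0,1.5,0,0,0,255, 0,0,1.5,0,0,0,255]'|tail -3;  python3 go.py; python3 -m crank '[0,0,0.5,0,0,0,255, 0,0,1,0,0,0,255, 0,0,1.5,0,0,0,255, 0,0,1.5,0,0,0,255, 0,0,1.5,0,0,0,255]'|tail -3;  python3 go.py;  python3 -m crank '[0,0,0.5,0,0,0,255, 0,0,1,0,0,0,255, 0,0,1.5,0,0,0,255, 0,0,1.5,0,0,0,255, 0,0,1.5,0,0,0,255]'|tail -3;  python3 go.py
python3 - <<'E'
from rig import robot
from h import *
s=robot.camera("scene"); b=s["pixels"].astype(int)
print(b[248:282:2,350:390:2].sum(2))
E
```

```text
ft_force: [-0.8, 0.2, 3.1]
grip_width: 0.0004
grip_force: 1.0
t 14.9167 tip machine 0.3 -125.0 105.9 F [-0.8  0.2  3.1]
ft_force: [-2.2, -0.3, 4.9]
grip_width: 0.0006
grip_force: 2.4
t 15.3333 tip machine 0.3 -125.0 104.7 F [-2.2 -0.3  4.9]
ft_force: [-3.6, -0.4, 12.6]
grip_width: 0.0005
grip_force: 6.1
t 15.75 tip machine 0.3 -125.0 104.6 F [-3.6 -0.4 12.6]
[[167 170 160 149 156 167 157 151 157 159 147 114 144 177 142 132 138 116
  106 126]
 [173 163 160 159 158 156 154 148 157 153 151 123 184 317 318 177 118 104
  175 177]
 [159 172 170 170 161 159 160 152 167 164 149 150 224 286 312 286 103 197
  408 366]
 [148 139 136 153 163 208 176 166 191 214 162 144 224 276 255 236 149 372
  424 429]
 [120 139 132 143 142 138 157 162 164 150 126 137 254 205 236 182 335 419
  434 418]
 [116 123 109 137 130 131 134 144 154 146 127 211 223 161 425 418 419 421
  425 425]
 [117 114 120 123 110 120 121 137 140 134 110 207 118 291 639 568 509 431
  422 425]
 [118 123 114 124 116 120 105 109 110 119 106 119  94 367 634 638 638 603
  497 442]
 [122 119 123 122 111 112 102 126 125 109 104  99  93 436 621 620 623 624
  628 624]
 [147 138 118 120 105 122 107 160 208 116 107 103 105 154 287 500 602 627
  619 623]
 [124 140 133 121 129 119 116 107 125 109 109 109 102 113 138 162 524 628
  621 635]
 [150 119 144 160 131 139 126 108  97 114 142 104 115 123 136 464 639 633
  622 624]
 [725 505 177 118 130 135 141 130 121 118 112 107 125 122 393 623 630 624
  621 630]
 [759 681 566 394 246 138 129 132 134 132 126 112 112 306 604 630 623 626
  629 627]
 [634 624 630 647 628 578 363 171 133 129 124 124 227 571 631 624 622 623
  629 574]
 [637 636 633 626 626 629 628 612 483 332 168 174 526 637 625 626 627 628
  611 455]
 [562 600 623 630 628 628 616 627 632 643 571 531 630 626 634 624 632 617
  498 434]]
```

The fingers cover the bars. Contact began near 107 mm and ended in a stop at 104.6 mm, which is what a latched key would do. I'll release gently and measure key heights with the wrist camera and the scene camera.

```bash
python3 -m crank '[0,0,-3,0,0,0,255, 0,0,-5,0,0,0,255, 0,0,-7,0,0,0,255, 0,0,-9,0,0,0,255, 0,0,-12,0,0,0,255]'|tail -3;python3 -m crank '[0,0,-20,0,0,0,255, 0,0,-45,0,0,0,255, 0,0,-75,0,0,0,255, 0,0,-95,0,0,0,255, 0,0,-95,0,0,0,255]'|tail -3; python3 -m crank '[0,0,0,0,0,0,255, 0,0,0,0,0,0,255, 0,0,0,0,0,0,255, 0,0,0,0,0,0,255, 0,0,0,0,0,0,255]'|tail -3; python3 go.py
cat > wr.py <<'E'
from rig import robot
from h import *
from scipy.spatial.transform import Rotation as R
o=robot.get_obs(); c=robot.camera("wrist"); im=c["pixels"]
T=np.eye(4);T[:3,:3]=R.from_quat(o["tool_rot"]).as_matrix();T[:3,3]=o["position"]
c["extrinsics"]=T@c["mount"]; yw=np.radians(2.4); X=np.array([np.cos(yw),np.sin(yw)]);Y=np.array([-X[1],X[0]])
mach=lambda p,z:[round(float((ray(c,p,z)[:2]-[.616,.099])@v*1000),1) for v in(X,Y)]
g=cv2.cvtColor(im,cv2.COLOR_RGB2GRAY); m=(g>130).astype(np.uint8)
n,l,s,ce=cv2.connectedComponentsWithStats(m)
for i in range(1,n):
    a=mach(ce[i],.114)
    if 40<s[i,4]<6000 and abs(a[0])<40 and -160<a[1]<20:
        r=cv2.minAreaRect(np.argwhere(l==i)[:,::-1].astype(np.float32)); print(s[i],ce[i].round(1),np.round(r[1],1),"@114",a,"@107",mach(ce[i],.107))
print((c["extrinsics"][:3,3]*1000).round())
cv2.imwrite("pics/w.png",im[:,:,::-1])
E
python3 wr.py
```

```text
ft_force: [-0.3, -0.0, -0.4]
grip_width: 0.0001
grip_force: 0.0
ft_force: [0.6, -0.8, 0.5]
grip_width: 0.0003
grip_force: 0.0
ft_force: [-0.1, -0.1, 0.4]
grip_width: 0.0005
grip_force: 0.0
t 17.05 tip machine -0.3 -124.9 208.5 F [-0.1 -0.1  0.4]
[323 152   7  30 193] [326.3 166.6] [29.  6.] @114 [1.8, -78.7] @107 [1.8, -79.4]
[314 221   6  27 156] [316.5 234.2] [26.  5.] @114 [-4.4, -122.0] @107 [-4.6, -123.9]
[334 221   6  27 157] [336.5 234.1] [26.  5.] @114 [8.5, -121.9] @107 [8.7, -123.8]
[619.  46. 372.]
```

The wrist camera gives a short-to-long spacing of 45.2 mm only if the long key is at 107 mm (43.2 mm if both are at 114 mm), so the long key is down. I'll get a second check by backing off, looking at the scene view again, and viewing the keys from another wrist position.

```bash
python3 -m crank '[20,-10,-10,0,0,0,255, 55,-20,-20,0,0,0,255, 90,-30,-30,0,0,0,255, 110,-30,-30,0,0,0,255, 110,-30,-30,0,0,0,255]'|tail -3;python3 -m crank '[0,0,0,0,0,0,255, 0,0,0,0,0,0,255, 0,0,0,0,0,0,255, 0,0,0,0,0,0,255, 0,0,0,0,0,0,255]'|tail -3; python3 go.py; sed -i 's/<20:/<120:/;s/abs(a\[0\])<40/abs(a[0])<60/' wr.py; python3 wr.py
python3 - <<'E'
from rig import robot
import cv2,numpy as np
a=cv2.imread("pics/scene0.png"); b=robot.camera("scene")["pixels"][:,:,::-1]
for n,im in(("before",a),("now",b)):
    g=im[250:284,323:384].min(2)>130; k,l,s,c=cv2.connectedComponentsWithStats(g.astype(np.uint8))
    print(n,[(int(s[i,4]),(c[i]+[323,250]).round(1).tolist()) for i in range(1,k) if 4<s[i,4]<80])
E
```

```text
ft_force: [-0.3, -0.5, -0.8]
grip_width: 0.0004
grip_force: 0.0
ft_force: [-0.2, -0.1, 0.3]
grip_width: 0.0003
grip_force: 0.0
t 17.9333 tip machine -29.6 -16.1 239.4 F [-0.2 -0.1  0.3]
[346 310   5  41 160] [347.8 331.6] [40.  4.] @114 [-10.3, -99.7] @107 [-9.9, -103.5]
[323 353   3  38  78] [324.  375.9] [37.  2.] @114 [-28.7, -138.8] @107 [-28.7, -143.6]
[585. 154. 403.]
before [(51, [325.7, 253.0]), (16, [351.2, 260.4]), (18, [371.0, 265.5]), (19, [367.8, 268.5])]
now [(45, [325.7, 252.7]), (8, [351.5, 260.5]), (10, [371.1, 268.1]), (10, [368.1, 271.1])]
```

In the scene view the long bars have now dropped 2.6 px (7 mm), the short bar is unchanged, and so the second press latched it. One last check of the off key and tray, then hand in.

Run:
```python
from rig import robot
import cv2,numpy as np
a=cv2.imread("pics/scene0.png").sum(2).astype(int); b=robot.camera("scene")["pixels"].sum(2).astype(int)
for c in(333,337,340): print("off",c,a[247:255,c],b[247:255,c])
for c in(368,372): print("long",c,a[258:268,c],b[258:268,c])
t=cv2.imread("pics/s3.png"); t=cv2.resize(t,(260,200),interpolation=cv2.INTER_AREA).sum(2).astype(int); n=b[200:400,180:440]
for nm,(x0,y0,x1,y1) in {"rocker":(110,33,140,58),"rail":(84,82,152,118)}.items():
    print(nm,"mean change since both were seen done",np.median(abs(n-t)[y0:y1,x0:x1]),"vs start",np.median(abs(n-a[200:400,180:440])[y0:y1,x0:x1]))
```

```text
off 333 [757 764 735 377 125 150 169 157] [706 572 356 142 115 132 136 145]
off 337 [756 758 765 765 497 189 145 163] [618 620 589 403 169 112 130 139]
off 340 [759 756 758 765 765 613 281 144] [612 621 630 588 392 170 131 116]
long 368 [757 757 765 764 430 232 521 642 336 342] [615 611 617 569 390 174 138 145 301 457]
long 372 [756 758 759 765 758 449 238 556 750 451] [593 619 614 609 594 499 267 216 147 245]
rocker mean change since both were seen done 13.5 vs start 22.0
rail mean change since both were seen done 15.5 vs start 176.5
```

```bash
python3 -c "
from rig import robot
print(robot.get_obs()['time'],robot.hand_in())"
```

```text
the job is handed in; nothing more can be done
18.0833 None
```

The job is handed in at 18.1 s; by camera check the tray is home, the fan is on, the long-cycle key is latched (on the second press) and the off and short keys are up, but `hand_in()` returned no verdict.

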